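# Check the pass box's inner gate, then hang its drop door open

## Robot

A 6-joint arm with a two-finger parallel gripper is mounted at the origin on the work surface. World frame = base frame: x ahead of the robot, y to its left, z up, the work surface at z = 0. Lengths are in mm, angles in degrees, forces in N, time in s.
With the tool pointing down it reaches from about 250 to 775 mm from the base axis. Payload 8.9 kg.
Tool frame: the origin (TCP) lies midway between the tips of the shut fingers; the grasp point (between the pads) lies 19 mm behind it; z points along the fingers, y is the line along which they close (so a half turn about z gives the same grasp; the last joint's range is limited). The gripper opens to 85 mm and grips with 20 to 120 N. Pads are 22 mm wide; open, the fingers measure 114 mm over their backs; the gripper's body (76 mm by 85 mm) begins 54 mm behind the grasp point. The pads swing forward as they close: fully open they stand 13 mm farther back than shut.
Start: joints at [61.92, 16.656, -8.789, 64.555, 0, 82.019], TCP at [180.41, 493.027, 231.305] pointing down, gripper open.
Joint ranges: [-144.48, 144.48], [-52.06, 99.96], [-74.48, 78.29], [-112.23, 115.85], [-86.99, 84.42], [-180, 180]. Speed limits (degrees/s): [127.2, 127.2, 159.86, 180, 180, 180].

## Interface

Orientations are given as a 3x3 rotation matrix whose columns are the frame's x, y, z axes.
In Python, from workcell import robot, imaging gives the robot as it stands.
- The arm moves only by the tool carry_out, never from a script. Its argument "rows" is a list of rows, each an object with "rotation": the turn, a rotation vector about the world's x, y, z in rad, a list of three; "travel": the shift along the world's x, y, z in cm, a list of three; "hand": the finger opening in cm, from 0 to 8.54. In form: [{"rotation": [rx, ry, rz], "travel": [dx, dy, dz], "hand": hand}, ...]. A call has 1 to 20 rows; each row shifts and turns the commanded pose from where the row before left it; what a row does not reach is not made up. A row lasts 1/10 s, in which the tool goes at most 50 mm and 8.59 degrees, less where a joint would pass 70% of its speed; a pose out of reach is approached as far as the arm can. A call with a gripper value outside its range is refused whole. The fingers move at their own pace and stop on an object; "squeeze" is the grip in N (left out, the last holds). Time passes only in rows, so rows that do not move let the fingers close. It gives the time, the measured TCP pose, the force, the opening and the grip force at its end, in the units of the state.
- robot.get_obs(): the state, without advancing time (a new reading comes with each control period).
- imaging.snapshot(name): name is "scene" or "top" or "wrist"; returns a dict with "img" (384x512x3 uint8, blue, green, red), "vfov" (degrees; the focal length in pixels is half the picture's height over the tangent of half this angle, whatever the lens; pixels are square), "cx", "cy" (the principal point, pixels), "world_from_camera" (4x4, takes a point from camera to world coordinates). Camera axes: x right, y down, z forward; pixel columns grow to the right and rows downward; lengths in mm; the calibration is good to about 2 mm. A picture is of the moment at which its call begins. There is no depth.
- robot.sign_off(): hands the job in; it is judged then, once.
The state is a dict: "clock": time; "qpos": joint angles; "qvel": joint speeds; "joint_torque": joint torques, N m; "position": TCP position; "eef_rot": TCP orientation; "contact_force": force on the tool from outside, world axes, zero at the start; "moment": the same for the moment, N m; "finger_gap": finger opening in mm; "finger_force": force on a finger pad.
Only numpy, scipy, OpenCV 4.12 (cv2) and the standard library are available. Lean on these libraries where they do the work, as an engineer would, in place of code of your own. Each camera call takes 0.05 s, during which the arm holds its last target. There are 200 camera calls.

## Task

A finished plaque waits in the pass box of the dust cabinet. First make sure by touch that the inner gate is shut: press straight down on its T-handle until it stands firm against about 12 N for a second, without slamming or forcing it (never 60 N). Only then lift the outer drop door by its slotted stay bar, hang the slot on the catch pin and let go, so that the door stays up; leave the other things on the bench where they are.

Things in the scene. Friction and masses are not known exactly. Their poses are not given: they have to be found in the camera images.
- passbox: grey fixed pass box, chamber 180 x 180 x 133 mm high, a low cabinet (340 x 560 x 170 mm) behind it from x = 92 mm on. Origin: centre of the chamber's underside, on the bench; x from outer door to cabinet, y left, z up. At its -x end a door frame: two upright guides at y = +/-92 mm under a crosshead (x = -101 to -89 mm, z = 197 to 215 mm)
- gate_handle: T-handle of the inner gate, the drop slide between chamber and cabinet: a black rubber-covered crosspiece 24 x 80 x 16 mm over the chamber's roof, 55 mm along +x from the pass box's origin. Origin: centre of its flat top; axes as the pass box's. It is screwed on its stem at no known height: with the gate fully down its top is 192 to 208 mm above the bench, so its height does not tell whether the gate is down
- gate_stem (a point): foot of the gate handle's stem, in the middle of the chamber's roof edge, 133 mm above the bench (a fixed point of the pass box). As found the gate stands anywhere from shut to 30 mm up; it is tight in its guides, stays where it is left and takes a push of about 3 N to move down; fully down it meets a firm stop, which a push faster than about 30 mm/s strikes too hard
- outer_door (a joint): height of the outer drop door in m: 0 shut, up to 0.085 (stop). It weighs 0.45 to 0.8 kg with its bar and falls shut when not held; hanging on the catch pin it stands at about 0.060
- stay_bar (a joint): angle of the stay bar about its pivot in rad: 0 upright, positive leaning to the right (the pass box's -y), from -0.1 to 0.45. A stiff pivot (about 0.08 N m): it stays where it is put
- bar_pivot (a point): pivot of the stay bar, on the front of the outer door: 115 mm along -x from the pass box's origin, y = 0, 40 mm above the bench with the door shut; the bar turns about the pass box's x axis. Axes are the bar's: z along the bar to its upper end, x the pass box's x
- bar_grip (a point): place to grip the stay bar, 213 mm up the bar from its pivot, in the middle of its section. The bar is flat steel, 12 mm thick (along x) and 20 mm wide (along y); its upper end is 22 mm beyond this point. Axes: z along the bar, x across its flat faces
- bar_slot (a point): middle of the closed upper end of the bar's slot, 115 mm up the bar from the pivot and 19 mm to its left (+y). The slot opens downward, between the bar and a lip on its left: 18 mm wide (y = 10 to 28 mm), 16 mm deep; the lip's outer side is 36 mm from the bar's middle line; above the slot is 12 mm of steel. Axes as bar_grip
- catch_pin (a point): top of the catch pin, half-way along it: a round pin 10 mm thick standing 34 mm out of the crosshead's front (-x), 19 mm left (+y) of the door's middle, 215 mm above the bench. With the door shut the bar swings freely below it; the slot's lip passes it on the way up only with the bar leaning 0.25 rad or more (0.33 leaves 12 mm); above it the bar is swung upright and lowered, slot over pin
- mallet: wooden mallet lying beside the pass box, handle 250 mm long, head 100 x 40 x 40 mm; a bystander. Origin: centre of its underside
- chasing_hammer: steel-headed hammer lying on the bench, 220 mm long, head 80 mm wide; a bystander. Origin: centre of its underside
- bench_block: square steel block 90 x 90 x 30 mm lying beside the pass box; a bystander. Origin: centre of its underside
- punch: steel chasing punch, round bar 12 mm thick and 120 mm long, lying on the bench in front of the pass box; a bystander. Origin: centre of its underside
- bench_brush: hand brush 180 mm long lying on the bench; a bystander. Origin: centre of its underside
- paste_jar: closed jar 72 mm across and 85 mm high, standing on the bench; a bystander. Origin: centre of its underside

How it is judged (in metres and radians):
On the way, in this order (a step that is already met when the one before it is completed fails the run):
1. the inner gate's handle is pressed with more than 8 N for half a second, which it withstands only when the gate is fully down (contact force between the fingers and gate_handle above 8 N), for 0.5 s.
2. the outer door is then lifted by more than 20 mm (value of joint outer_door above 0.02 m), for 0.1 s.
At the end, for the whole second after the job is handed in: The inner gate is still down (its handle's top less than 212 mm above the bench); the outer door hangs still (under 10 mm/s), 50 to 70 mm up, with the closed end of its bar's slot within 15 mm of the top of the catch pin (height (world z) of gate_handle below 0.212 m and value of joint outer_door between 0.05 and 0.07 m and distance between bar_slot and catch_pin below 0.015 m and velocity of joint outer_door between -0.01 and 0.01 m/s); the robot touches nothing.
It fails at once if the outer door is more than 10 mm up while the inner gate is plainly up (its handle more than 215 mm above the bench) (value of joint outer_door above 0.01 m and height (world z) of gate_handle above 0.215 m).
It fails at once if the inner gate is pressed with more than 60 N (contact force between anything else and gate_handle above 60 N).
It fails at once if another thing on the bench or cabinet is shifted by more than 30 mm (distance of any of mallet, chasing_hammer, bench_block, punch, bench_brush, paste_jar from where it was at the start of the episode above 0.03 m).
It also fails if it takes over 54 s, if anything falls off the work surface, if the arm or the gripper's body presses on something with over 40 N, if the wrist force passes 120 N, or if a joint passes its speed limit or range.

## Working session

There is one attempt and no reset: what is moved stays moved. The work goes in short steps, Python scripts to look and compute and a tool call to move; the robot and the scene stay as the last step left them, time stands still between calls to the robot, and variables do not carry over. Pictures are saved under pics/ and viewed, at most 10 in all, crops included, and the job is handed in when it is done.

Besides the shell and the picture viewer there is one more tool, called in YAML: its name, and indented under it one key for each argument. carry_out: Moves the arm, as the interface text tells. Its arguments: {"type":"object","properties":{"rows":{"type":"array","items":{"type":"object","properties":{"rotation":{"type":"array","items":{"type":"number"}},"travel":{"type":"array","items":{"type":"number"}},"hand":{"type":"number"}}}},"squeeze":{"type":"number"}},"required":["rows"]}

```bash
mkdir -p pics; ls; python3 - <<'E'
from workcell import robot, imaging
import cv2
for n in("scene","top"):
    s=imaging.snapshot(n); cv2.imwrite(f"pics/{n}0.png",s["img"]); print(n,s["vfov"],s["cx"],s["cy"],s["world_from_camera"])
o=robot.get_obs();print({k:o[k] for k in("clock","position","eef_rot","contact_force","finger_gap")})
E
```

```text
pics
scene 54.411899076176944 257.19918039684484 196.62785318312453 [[ 1.62045464e-01  8.00733640e-01 -5.76686141e-01  1.28287099e+03]
 [ 9.86705325e-01 -1.24136420e-01  1.04893997e-01 -9.39268609e+01]
 [ 1.24043992e-02 -5.86016882e-01 -8.10203891e-01  1.25871419e+03]
 [ 0.00000000e+00  0.00000000e+00  0.00000000e+00  1.00000000e+00]]
top 42.79887287903117 248.91165766202448 191.56358266811242 [[ 8.25265044e-03 -9.93281302e-01  1.15430277e-01  3.54733966e+02]
 [-9.99948976e-01 -8.86985497e-03 -4.83436192e-03  4.06666781e+01]
 [ 5.82573112e-03 -1.15384491e-01 -9.93303821e-01  1.69100297e+03]
 [ 0.00000000e+00  0.00000000e+00  0.00000000e+00  1.00000000e+00]]
{'clock': 0.1, 'position': array([180.18196652, 492.66695245, 230.7950176 ]), 'eef_rot': array([[-9.39106306e-01,  3.43626209e-01, -6.12022434e-04],
       [ 3.43626690e-01,  9.39105727e-01, -1.06388988e-03],
       [ 2.09173328e-04, -1.20941293e-03, -9.99999247e-01]]), 'contact_force': array([-0.32176274,  0.25859239,  0.0859485 ]), 'finger_gap': 85.53970535064133}
```

View pics/scene0.png

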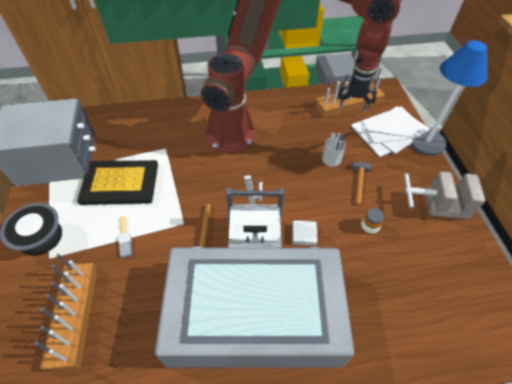

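View pics/top0.png

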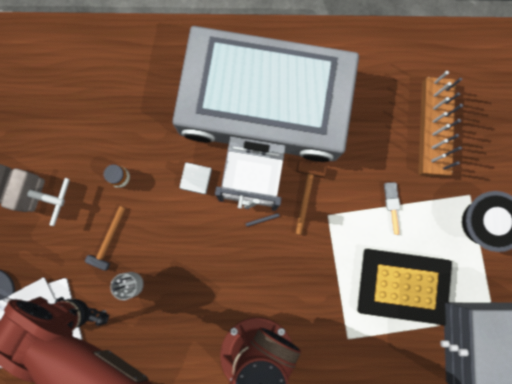

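The top view shows the pass box at about (252,172), with the crosshead at (248,198), the black handle at (256,147), and the arm to the left. In the scene view the box is at (255,220). Next I'll view enlarged crops.

```bash
python3 - <<'E'
import cv2,numpy as np
a=cv2.imread("pics/top0.png")[120:220,170:350]; b=cv2.imread("pics/scene0.png")[165:260,180:360]
r=lambda i:cv2.resize(i,(720,int(i.shape[0]*4)),interpolation=cv2.INTER_CUBIC)
cv2.imwrite("pics/c0.png",np.vstack([r(a),r(b)])[:,:][:780]); c=cv2.imread("pics/c0.png"); cv2.imwrite("pics/c0.png",cv2.resize(c,None,fx=.75,fy=.75))
E
```

```text
(no output)
```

View pics/c0.png

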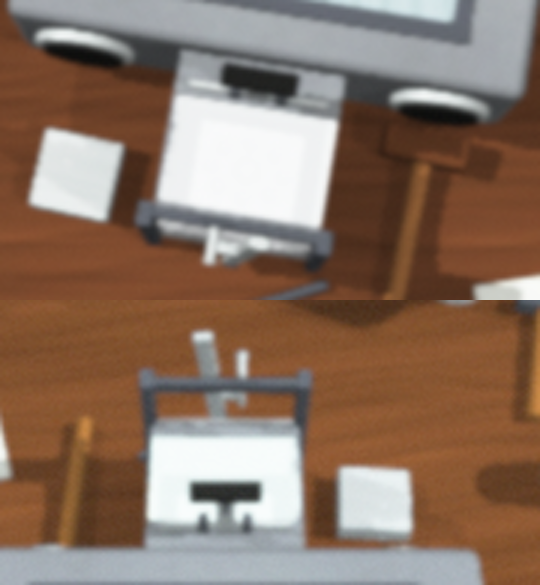

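The crop shows the crosshead ends, the pin to the left of the bar, the bar leaning to the right (scene crop (203,340) to (217,410)), and the handle at top crop (260,81) and scene crop (225,491). Now casting rays.

```bash
cat > h.py <<'E'
import numpy as np, cv2
CAM={"scene":(54.411899076176944,257.19918,196.62785,np.array([[1.62045464e-01,8.00733640e-01,-5.76686141e-01,1.28287099e+03],[9.86705325e-01,-1.24136420e-01,1.04893997e-01,-9.39268609e+01],[1.24043992e-02,-5.86016882e-01,-8.10203891e-01,1.25871419e+03]])),
"top":(42.79887287903117,248.91166,191.56358,np.array([[8.25265044e-03,-9.93281302e-01,1.15430277e-01,3.54733966e+02],[-9.99948976e-01,-8.86985497e-03,-4.83436192e-03,4.06666781e+01],[5.82573112e-03,-1.15384491e-01,-9.93303821e-01,1.69100297e+03]]))}
def ray(c,uv):
    v,cx,cy,T=CAM[c] if isinstance(c,str) else (c["vfov"],c["cx"],c["cy"],c["world_from_camera"][:3])
    f=192/np.tan(np.radians(v)/2); d=T[:,:3]@[(uv[0]-cx)/f,(uv[1]-cy)/f,1]
    return T[:,3],d/np.linalg.norm(d)
def onz(c,uv,z):
    o,d=ray(c,uv); return o+d*(z-o[2])/d[2]
def tri(*obs):
    A=0;b=0
    for c,uv in obs:
        o,d=ray(c,uv);P=np.eye(3)-np.outer(d,d);A=A+P;b=b+P@o
    p=np.linalg.solve(A,b); return p,[np.linalg.norm(np.cross(p-ray(c,uv)[0],ray(c,uv)[1])) for c,uv in obs]
def proj(c,p):
    v,cx,cy,T=CAM[c] if isinstance(c,str) else (c["vfov"],c["cx"],c["cy"],c["world_from_camera"][:3])
    f=192/np.tan(np.radians(v)/2); q=T[:,:3].T@(np.asarray(p)-T[:,3]); return f*q[:2]/q[2]+[cx,cy]
def boxpt(o,yaw,p):
    c,s=np.cos(yaw),np.sin(yaw); return np.array([o[0]+c*p[0]-s*p[1],o[1]+s*p[0]+c*p[1],p[2]])
E
python3 - <<'E'
from h import *
t=lambda x,y:("top",(x/3+170-1/3,y/3+120-1/3)); s=lambda x,y:("scene",(x/3+180-1/3,(y-300)/3+165-1/3))
np.set_printoptions(precision=1,suppress=True)
for n,a in dict(topL=t(147,212),topR=t(322,239),scR=s(147,376),scL=s(304,378)).items(): print(n,onz(*a,215))
print("handle",tri(t(260,81),s(225,491)), "barTop",tri(t(262,241),s(203,336)),"pin", onz(*t(212,245),210),onz(*s(242,365),210))
L,R=onz(*t(147,212),215),onz(*t(322,239),215)
print(onz(*t(177,123),170),onz(*t(346,153),170))
print(np.degrees(np.arctan2(*(L-R)[:2])))
E
```

```text
topL [529.2 125.2 215. ]
topR [503.3 -51.8 215. ]
scR [496.6 -52.6 215. ]
scL [527.4 127.5 215. ]
handle (array([664.8,  12.1, 216.1]), [np.float64(0.2272622864534246), np.float64(0.2272622864533963)]) barTop (array([495.1,  12. , 275. ]), [np.float64(1.963664505109999), np.float64(1.963664505109982)]) pin [496.7  59.3 210. ] [493.8  60.1 210. ]
[628.8  97.8 170. ] [598.6 -79.6 170. ]
8.313186865543466
```

carry_out:
  rows:
    - {"rotation": [0, 0, 0], "travel": [0, 0, 4.5], "hand": 0}
    - {"rotation": [0, 0, 0], "travel": [0, 0, 4.5], "hand": 0}
    - {"rotation": [0, 0, 0], "travel": [0, 0, 4.5], "hand": 0}
    - {"rotation": [0, 0, -0.1065], "travel": [2.9, -3.55, 0], "hand": 0}
    - {"rotation": [0, 0, -0.1065], "travel": [2.9, -3.55, 0], "hand": 0}
    - {"rotation": [0, 0, -0.1065], "travel": [2.9, -3.55, 0], "hand": 0}
    - {"rotation": [0, 0, -0.1065], "travel": [2.9, -3.55, 0], "hand": 0}
    - {"rotation": [0, 0, -0.1065], "travel": [2.9, -3.55, 0], "hand": 0}
    - {"rotation": [0, 0, -0.1065], "travel": [2.9, -3.55, 0], "hand": 0}
    - {"rotation": [0, 0, -0.1065], "travel": [2.9, -3.55, 0], "hand": 0}
    - {"rotation": [0, 0, -0.1065], "travel": [2.9, -3.55, 0], "hand": 0}
    - {"rotation": [0, 0, -0.1065], "travel": [2.9, -3.55, 0], "hand": 0}
    - {"rotation": [0, 0, -0.1065], "travel": [2.9, -3.55, 0], "hand": 0}
    - {"rotation": [0, 0, -0.1065], "travel": [2.9, -3.55, 0], "hand": 0}
    - {"rotation": [0, 0, -0.1065], "travel": [2.9, -3.55, 0], "hand": 0}
    - {"rotation": [0, 0, -0.1065], "travel": [2.9, -3.55, 0], "hand": 0}
    - {"rotation": [0, 0, 0], "travel": [0, 0, 0], "hand": 0}
    - {"rotation": [0, 0, 0], "travel": [0, 0, 0], "hand": 0}

```text
clock: 1.9
position: [557.5, 30.7, 365.4]
eef_rot: [[0.165, 0.986, -0.002], [0.986, -0.165, 0.0], [0.0, -0.002, -1.0]]
contact_force: [0.2, 0.4, 0.2]
finger_gap: 0.1
finger_force: 0.0
```

```bash
python3 - <<'E'
from workcell import robot, imaging
import cv2,pickle
s=imaging.snapshot("wrist"); pickle.dump(s,open("w1.pkl","wb")); cv2.imwrite("pics/w1.png",s["img"]); print(s["world_from_camera"],s["vfov"])
o=robot.get_obs();print({k:o[k] for k in("clock","position","eef_rot","contact_force","qpos")})
E
```

```text
[[ 9.86207678e-01 -1.58933101e-01 -4.62026512e-02  5.70104921e+02]
 [-1.65507931e-01 -9.49070372e-01 -2.68090570e-01  9.80890631e+01]
 [-1.24110180e-03  2.72039883e-01 -9.62285177e-01  5.08435939e+02]
 [ 0.00000000e+00  0.00000000e+00  0.00000000e+00  1.00000000e+00]] 71.69184369381762
{'clock': 1.95, 'position': array([557.08363287,  31.57774843, 365.84349872]), 'eef_rot': array([[ 1.63588980e-01,  9.86527805e-01, -1.23902203e-03],
       [ 9.86528573e-01, -1.63588667e-01,  3.51011151e-04],
       [ 1.43592298e-04, -1.27975219e-03, -9.99999171e-01]]), 'contact_force': array([0.01102043, 0.49211228, 0.75741063]), 'qpos': array([-4.27153970e+00,  1.88591591e+01,  1.42905593e+01,  8.55036917e+01,
        1.47679627e-02,  9.51437211e+01])}
```

View pics/w1.png

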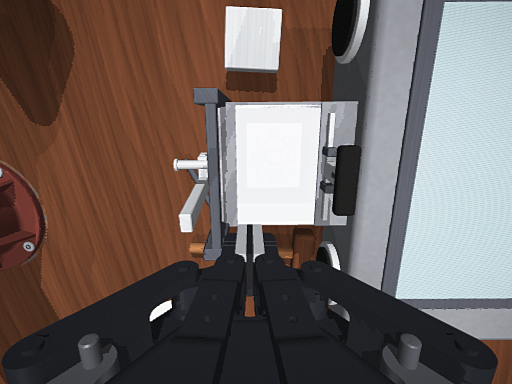

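The wrist view shows the crosshead running from (207,90) to (212,258), the pin tip at (175,164), the bar's end at about (186,222), and the handle at (347,180). Next I'll triangulate.

```bash
python3 - <<'E'
from h import *
import pickle
np.set_printoptions(precision=1,suppress=True)
w=pickle.load(open("w1.pkl","rb")); im=w["img"]
t=lambda x,y:("top",(x/3+170-1/3,y/3+120-1/3)); s=lambda x,y:("scene",(x/3+180-1/3,(y-300)/3+165-1/3))
m=(im.max(2)<45).astype(np.uint8); m[:140]=0;m[222:]=0;m[:,:330]=0;m[:,365:]=0
x,y,ww,hh=cv2.boundingRect(m); print(x,y,ww,hh)
print("handle",tri((w,(346.5,180)),s(225,491),t(260,81)), 'z200-216', onz(w,(346.5,180),200),onz(w,(346.5,180),216))
A,B=onz(w,(338,147),210),onz(w,(336,214),210); print("handle len",np.linalg.norm(A-B))
print("pin tip",onz(w,(175,164),210),tri((w,(175,164)),t(209,262)))
print("bartop",tri((w,(186,222)),s(203,336),t(262,241)))
print("xhead front",onz(w,(206,100),215),onz(w,(206,220),215))
yaw=np.radians(-9.4)
for n,p in dict(handle=(55,0,210),pintip=(-135,19,210),pinroot=(-101,19,210),cr=(-101,-92,215),cl=(-101,92,215),hl=(-101,0,215)).items():
  q=boxpt((608.5,21.3),yaw,p); print(n,q,proj(w,q),proj("top",q),proj("scene",q))
for th in (.1,.2,.3):
  q=boxpt((608.5,21.3),yaw,(-115,-235*np.sin(th),40+235*np.cos(th))); print(th,q,proj(w,q),proj("top",q),proj("scene",q))
for sn in [im[150:260,160:280]]: cv2.imwrite("pics/w1c.png",cv2.resize(sn,None,fx=5,fy=5,interpolation=cv2.INTER_CUBIC))
E
```

```text
330 140 31 76
handle (array([665.4,  12.2, 217.2]), [np.float64(0.7560506079942932), np.float64(0.11321764688947696), np.float64(0.8333673168279053)]) z200-216 [671.8   7.2 200. ] [666.6  11.9 216. ]
handle len 79.5745732632204
pin tip [478.1  60.9 210. ] (array([479.2,  61.7, 214.1]), [np.float64(0.31768966405948756), np.float64(0.3176896640594977)])
bartop (array([494.8,  12.4, 274.1]), [np.float64(0.7539203222894868), np.float64(1.6422294380908555), np.float64(2.3483513953941983)])
xhead front [527.8 122.  215. ] [499.7  -9.6 215. ]
handle [662.8  12.3 210. ] [341.3 179. ] [256.2 147.7] [254.5 228.8]
pintip [478.4  62.1 210. ] [175.1 162.9] [239.3 207.3] [260.2 182.9]
pinroot [512.   56.5 210. ] [205.1 162.9] [241.3 196.4] [260.2 190.5]
cr [493.8 -53.  215. ] [208.7 253.2] [277.4 202.5] [228.5 189.4]
cl [523.9 128.6 215. ] [201.   94.1] [217.5 192.1] [281.1 189.8]
hl [508.9  37.8 215. ] [205.2 180.2] [247.4 197.3] [254.8 189.6]
0.1 [491.2  16.9 273.8] [181.5 218.8] [254.6 201.3] [248.  175.8]
0.2 [487.4  -6.  270.3] [184.1 239.6] [262.5 202.7] [241.2 176.4]
0.3 [483.7 -28.4 264.5] [186.9 257.3] [270.1 204.3] [234.6 177.4]
```

View pics/w1c.png

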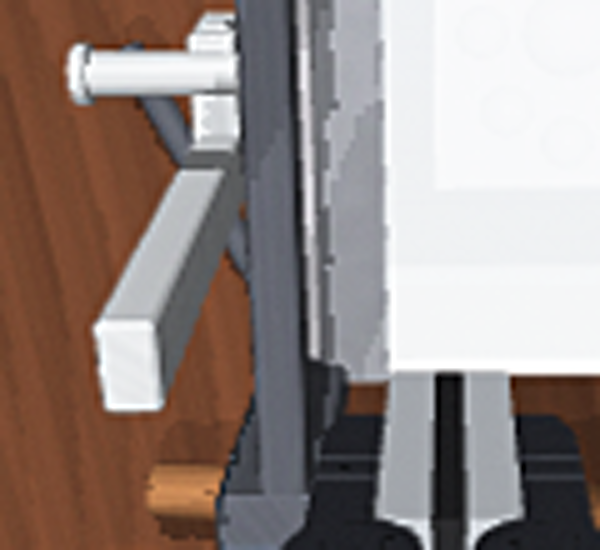

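carry_out:
  rows:
    - {"travel": [3.65, -0.65, 0], "rotation": [0, 0, 0], "hand": 0}
    - {"travel": [3.6, -0.65, 0], "rotation": [0, 0, 0], "hand": 0}
    - {"travel": [3.6, -0.65, 0], "rotation": [0, 0, 0], "hand": 0}
    - {"travel": [0, 0, -4.5], "rotation": [0, 0, 0], "hand": 0}
    - {"travel": [0, 0, -4.5], "rotation": [0, 0, 0], "hand": 0}
    - {"travel": [0, 0, -3.5], "rotation": [0, 0, 0], "hand": 0}
    - {"travel": [0, 0, 0], "rotation": [0, 0, 0], "hand": 0}
    - {"travel": [0, 0, 0], "rotation": [0, 0, 0], "hand": 0}
    - {"travel": [0, 0, 0], "rotation": [0, 0, 0], "hand": 0}

```text
clock: 2.85
position: [667.0, 12.5, 244.4]
eef_rot: [[0.163, 0.987, 0.004], [0.987, -0.163, -0.0], [0.0, 0.004, -1.0]]
contact_force: [-0.7, -0.2, 0.2]
finger_gap: 0.5
finger_force: 0.0
```

```bash
python3 - <<'E'
from workcell import robot, imaging
import cv2
s=imaging.snapshot("wrist"); cv2.imwrite("pics/w2.png",s["img"])
print(robot.get_obs()["contact_force"])
E
```

```text
[-0.37419134  0.49531952  1.10089284]
```

View pics/w2.png

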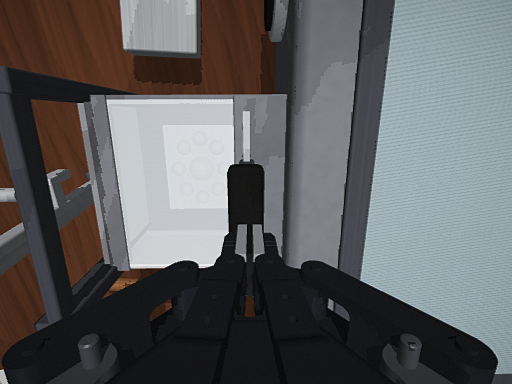

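The fingers (250,235) line up with the black handle (columns 228–264). Now a slow descent.

carry_out:
  rows:
    - {"travel": [0, 0, -1.0], "rotation": [0, 0, 0], "hand": 0}
    - {"travel": [0, 0, -0.7], "rotation": [0, 0, 0], "hand": 0}
    - {"travel": [0, 0, -0.15], "rotation": [0, 0, 0], "hand": 0}
    - {"travel": [0, 0, -0.15], "rotation": [0, 0, 0], "hand": 0}
    - {"travel": [0, 0, -0.15], "rotation": [0, 0, 0], "hand": 0}
    - {"travel": [0, 0, -0.15], "rotation": [0, 0, 0], "hand": 0}
    - {"travel": [0, 0, -0.15], "rotation": [0, 0, 0], "hand": 0}
    - {"travel": [0, 0, -0.15], "rotation": [0, 0, 0], "hand": 0}
    - {"travel": [0, 0, 0], "rotation": [0, 0, 0], "hand": 0}

```text
clock: 3.8
position: [665.9, 12.0, 215.0]
eef_rot: [[0.164, 0.986, -0.0], [0.986, -0.164, 0.0], [-0.0, -0.0, -1.0]]
contact_force: [0.8, -0.2, -0.3]
finger_gap: 0.4
finger_force: 0.0
```

carry_out:
  rows:
    - {"travel": [0, 0, -0.12], "rotation": [0, 0, 0], "hand": 0}
    - {"travel": [0, 0, -0.12], "rotation": [0, 0, 0], "hand": 0}
    - {"travel": [0, 0, -0.12], "rotation": [0, 0, 0], "hand": 0}
    - {"travel": [0, 0, -0.12], "rotation": [0, 0, 0], "hand": 0}

```text
clock: 4.2
position: [665.9, 12.0, 210.4]
eef_rot: [[0.164, 0.986, 0.0], [0.986, -0.164, -0.0], [-0.0, 0.0, -1.0]]
contact_force: [-0.5, 0.7, 1.9]
finger_gap: -0.1
finger_force: 1.4
```

carry_out:
  rows:
    - {"travel": [0, 0, -0.12], "rotation": [0, 0, 0], "hand": 0}
    - {"travel": [0, 0, -0.12], "rotation": [0, 0, 0], "hand": 0}
    - {"travel": [0, 0, -0.12], "rotation": [0, 0, 0], "hand": 0}

```text
clock: 4.5
position: [665.9, 12.0, 206.8]
eef_rot: [[0.164, 0.987, 0.0], [0.987, -0.164, -0.0], [-0.0, 0.0, -1.0]]
contact_force: [-1.6, -0.7, 1.9]
finger_gap: 0.0
finger_force: 1.4
```

carry_out:
  rows:
    - {"travel": [0, 0, -0.12], "rotation": [0, 0, 0], "hand": 0}
    - {"travel": [0, 0, -0.12], "rotation": [0, 0, 0], "hand": 0}
    - {"travel": [0, 0, -0.12], "rotation": [0, 0, 0], "hand": 0}

```text
clock: 4.8
position: [665.9, 12.0, 203.2]
eef_rot: [[0.164, 0.987, -0.0], [0.987, -0.164, -0.0], [-0.0, -0.0, -1.0]]
contact_force: [-1.3, 0.2, 2.2]
finger_gap: -0.0
finger_force: 1.4
```

carry_out:
  rows:
    - {"travel": [0, 0, -0.1], "rotation": [0, 0, 0], "hand": 0}
    - {"travel": [0, 0, -0.1], "rotation": [0, 0, 0], "hand": 0}
    - {"travel": [0, 0, -0.1], "rotation": [0, 0, 0], "hand": 0}

```text
clock: 5.1
position: [666.1, 12.0, 201.3]
eef_rot: [[0.164, 0.987, 0.001], [0.987, -0.164, -0.0], [0.0, 0.001, -1.0]]
contact_force: [-5.4, 0.7, 16.8]
finger_gap: -0.2
finger_force: 8.4
```

carry_out:
  rows:
    - {"travel": [0, 0, -0.1], "rotation": [0, 0, 0], "hand": 0}
    - {"travel": [0, 0, -0.1], "rotation": [0, 0, 0], "hand": 0}

```text
clock: 5.3
position: [666.2, 12.0, 201.3]
eef_rot: [[0.164, 0.987, 0.003], [0.987, -0.164, -0.0], [0.0, 0.003, -1.0]]
contact_force: [-9.6, -0.0, 30.2]
finger_gap: -0.1
finger_force: 14.9
```

Firm stop at 201.3 mm. I'll ease off to about 14 N and hold for over a second.

carry_out:
  rows:
    - {"travel": [0, 0, 0.12], "rotation": [0, 0, 0], "hand": 0}
    - {"travel": [0, 0, 0], "rotation": [0, 0, 0], "hand": 0}
    - {"travel": [0, 0, 0], "rotation": [0, 0, 0], "hand": 0}

```text
clock: 5.6
position: [666.0, 12.0, 201.4]
eef_rot: [[0.164, 0.987, 0.002], [0.987, -0.164, -0.0], [-0.0, 0.002, -1.0]]
contact_force: [-5.5, 0.1, 16.1]
finger_gap: 0.1
finger_force: 7.8
```

carry_out:
  rows:
    - {"travel": [0, 0, 0], "rotation": [0, 0, 0], "hand": 0}
    - {"travel": [0, 0, 0], "rotation": [0, 0, 0], "hand": 0}
    - {"travel": [0, 0, 0], "rotation": [0, 0, 0], "hand": 0}
    - {"travel": [0, 0, 0], "rotation": [0, 0, 0], "hand": 0}
    - {"travel": [0, 0, 0], "rotation": [0, 0, 0], "hand": 0}
    - {"travel": [0, 0, 0], "rotation": [0, 0, 0], "hand": 0}
    - {"travel": [0, 0, 0], "rotation": [0, 0, 0], "hand": 0}
    - {"travel": [0, 0, 0], "rotation": [0, 0, 0], "hand": 0}
    - {"travel": [0, 0, 0], "rotation": [0, 0, 0], "hand": 0}
    - {"travel": [0, 0, 0], "rotation": [0, 0, 0], "hand": 0}

```text
clock: 6.6
position: [666.1, 12.0, 201.3]
eef_rot: [[0.164, 0.986, 0.002], [0.987, -0.164, -0.0], [0.0, 0.002, -1.0]]
contact_force: [-6.0, 0.9, 14.9]
finger_gap: -0.0
finger_force: 7.8
```

carry_out:
  rows:
    - {"travel": [0, 0, 1.0], "rotation": [0, 0, 0], "hand": 0}
    - {"travel": [0, 0, 3.5], "rotation": [0, 0, 0], "hand": 0}
    - {"travel": [0, 0, 4.5], "rotation": [0, 0, 0], "hand": 0}
    - {"travel": [0, 0, 3.0], "rotation": [0, 0, 0], "hand": 5}
    - {"travel": [-4.3, 0, 0], "rotation": [0.0296, -0.0049, 0], "hand": 5}
    - {"travel": [-4.3, 0, 0], "rotation": [0.0296, -0.0049, 0], "hand": 5}
    - {"travel": [-4.3, -0.1, 0], "rotation": [0.0296, -0.0049, 0], "hand": 5}
    - {"travel": [-4.4, -0.1, -2.9], "rotation": [0.0296, -0.0049, 0], "hand": 5}
    - {"travel": [0, 0, 0], "rotation": [0, 0, 0], "hand": 5}
    - {"travel": [0, 0, 0], "rotation": [0, 0, 0], "hand": 5}
    - {"travel": [0, 0, 0], "rotation": [0, 0, 0], "hand": 5}

```text
clock: 7.7
position: [497.1, 9.7, 293.3]
eef_rot: [[0.162, 0.986, 0.023], [0.979, -0.164, 0.117], [0.119, 0.003, -0.993]]
contact_force: [1.0, -0.6, 0.0]
finger_gap: 49.9
finger_force: 0.0
```

```bash
python3 - <<'E'
from workcell import robot, imaging
import cv2,pickle
s=imaging.snapshot("wrist"); cv2.imwrite("pics/w3.png",s["img"]); pickle.dump(s,open("w3.pkl","wb"))
o=robot.get_obs();print(o["position"],o["eef_rot"],o["contact_force"])
E
```

```text
[497.43910337   9.76646009 293.30288177] [[ 0.16197441  0.98652949  0.02288786]
 [ 0.9795317  -0.1635479   0.1173445 ]
 [ 0.11950707  0.00341257 -0.99282748]] [-0.03700836 -0.71360241  0.4110797 ]
```

View pics/w3.png

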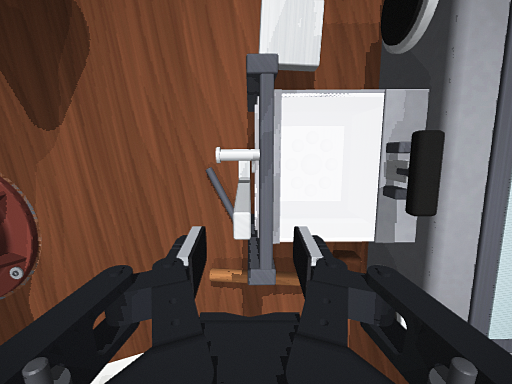

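The wrist view shows the bar top at about (242,225) between the open fingers (203 / 297), with the pin tip at (217,155).

```bash
python3 - <<'E'
from h import *
import pickle
np.set_printoptions(precision=1,suppress=True)
w=pickle.load(open("w3.pkl","rb"));im=w["img"]
g=cv2.cvtColor(im,cv2.COLOR_BGR2GRAY)
for r in (190,205,215,225,235): print(r,g[r,228:272:1])
print(g[195:250,241])
for uv in [(241.5,238),(241.5,225),(241.5,212)]: print(onz(w,uv,274))
print("pin",onz(w,(217,155),210),"xh",onz(w,(261,100),215),onz(w,(261,200),215))
for th in (.1,.12,.14,.16):
  for e in (-10,10): print(th,proj(w,boxpt((611.5,20.8),np.radians(-9.4),(-115,-235*np.sin(th)+e*np.cos(th),40+235*np.cos(th)+e*np.sin(th)))))
E
```

```text
190 [ 76  84  85  85  83  87  90  85 102 171 182 188 185 185 185 187 183 186
 186 185 188 162  78  51  59  48 111 254 255 204 205  51  77 101 111 104
 103 108 107 103 103 102 104 100]
205 [112 106  91  77  60  71  99 179 190 190 189 188 186 185 186 185 186 185
 185 187 183 164 129  45  44  37 112 248 200 207 205  53  79 102 110 106
 104 107 108 104 104 103 102  96]
215 [ 55  58  78  95 110 179 222 235 236 237 237 239 239 237 236 235 237 237
 236 233 231 215 174  23  30  19 104 255 255 196 164  48  81  98 110 104
 104 104 106 104 105 102 101  95]
225 [ 87  89  86  82  81 132 225 233 235 235 235 236 237 236 236 235 233 232
 230 230 228 208 173  55  68  56  93 231 172 177 168  49  79  96 110 105
 103 102 106 104 103 104 100  93]
235 [ 87  88  85  83  78 115 224 232 239 236 236 234 233 232 229 229 230 232
 231 233 233 215 187  22  26  33  33  31  34  99 183  52  80  98 109 104
 101 103 104 104 104 105  99  87]
[185 185 187 185 186 185 186 186 186 186 185 186 186 186 186 185 179 238
 251 242 237 239 238 236 234 233 232 231 234 236 236 237 235 233 234 235
 235 234 233 231 232 234 241 229 125  84  91  90  91  93  92  94  89  89
  91]
[492.    3.7 274. ]
[493.5  12.5 274. ]
[495.   21.2 274. ]
pin [478.4  60.1 210. ] xh [523.   98.4 215. ] [509.8  15.4 215. ]
0.1 [241.7 233.2]
0.1 [241.4 204.5]
0.12 [241.7 239.5]
0.12 [241.5 211.5]
0.14 [241.8 245.7]
0.14 [241.5 218.3]
0.16 [241.9 251.7]
0.16 [241.6 225. ]
```

Model (origin 611.5, 20.8; yaw −9.4°; lean 0.12) matches. Now lowering along the bar and gripping.

carry_out:
  rows:
    - {"travel": [-0.4, 0, 0], "rotation": [0, 0, 0], "hand": 5}
    - {"travel": [0, 0.2, -1.5], "rotation": [0, 0, 0], "hand": 5}
    - {"travel": [0, 0.2, -1.5], "rotation": [0, 0, 0], "hand": 5}
    - {"travel": [0, 0.2, -1.5], "rotation": [0, 0, 0], "hand": 5}
    - {"travel": [0, 0.1, -1.5], "rotation": [0, 0, 0], "hand": 5}
    - {"travel": [0, 0, 0], "rotation": [0, 0, 0], "hand": 5}
    - {"travel": [0, 0, 0], "rotation": [0, 0, 0], "hand": 5}
  squeeze: 60

```text
clock: 8.45
position: [491.8, 17.1, 232.5]
eef_rot: [[0.162, 0.987, 0.02], [0.979, -0.163, 0.118], [0.12, 0.0, -0.993]]
contact_force: [-0.3, -0.2, 0.5]
finger_gap: 50.0
finger_force: 0.0
```

carry_out:
  rows:
    - {"travel": [0, 0, 0], "rotation": [0, 0, 0], "hand": 0.6}
    - {"travel": [0, 0, 0], "rotation": [0, 0, 0], "hand": 0.6}
    - {"travel": [0, 0, 0], "rotation": [0, 0, 0], "hand": 0.6}
    - {"travel": [0, 0, 0], "rotation": [0, 0, 0], "hand": 0.6}
    - {"travel": [0, 0, 0], "rotation": [0, 0, 0], "hand": 0.6}
    - {"travel": [0, 0, 0], "rotation": [0, 0, 0], "hand": 0.6}

```text
clock: 9.05
position: [492.9, 16.7, 232.9]
eef_rot: [[0.162, 0.987, 0.023], [0.979, -0.164, 0.118], [0.12, 0.004, -0.993]]
contact_force: [6.4, -1.2, 0.6]
finger_gap: 11.5
finger_force: 60.2
```

carry_out:
  rows:
    - {"travel": [0.2, 0, 0], "rotation": [0, 0, 0], "hand": 0.6}
    - {"travel": [-0.07, -0.41, 0.1], "rotation": [0.0217, -0.0036, 0], "hand": 0.6}
    - {"travel": [-0.07, -0.41, 0.1], "rotation": [0.0217, -0.0036, 0], "hand": 0.6}
    - {"travel": [-0.07, -0.41, 0.1], "rotation": [0.0217, -0.0036, 0], "hand": 0.6}
    - {"travel": [-0.07, -0.41, 0.1], "rotation": [0.0217, -0.0036, 0], "hand": 0.6}
    - {"travel": [-0.07, -0.41, 0.1], "rotation": [0.0217, -0.0036, 0], "hand": 0.6}
    - {"travel": [0, 0, 0], "rotation": [0, 0, 0], "hand": 0.6}
  squeeze: 80

```text
clock: 9.75
position: [489.6, -4.4, 236.9]
eef_rot: [[0.161, 0.986, 0.037], [0.96, -0.165, 0.226], [0.229, -0.0, -0.973]]
contact_force: [2.3, 0.1, -5.1]
finger_gap: 11.1
finger_force: 78.2
```

carry_out:
  rows:
    - {"travel": [-0.07, -0.41, 0.1], "rotation": [0.0217, -0.0036, 0], "hand": 0.6}
    - {"travel": [-0.07, -0.41, 0.1], "rotation": [0.0217, -0.0036, 0], "hand": 0.6}
    - {"travel": [-0.07, -0.41, 0.1], "rotation": [0.0217, -0.0036, 0], "hand": 0.6}
    - {"travel": [-0.07, -0.41, 0.1], "rotation": [0.0217, -0.0036, 0], "hand": 0.6}
    - {"travel": [-0.07, -0.41, 0.1], "rotation": [0.0217, -0.0036, 0], "hand": 0.6}
    - {"travel": [0, 0, 0], "rotation": [0, 0, 0], "hand": 0.6}

```text
clock: 10.35
position: [486.3, -24.8, 242.0]
eef_rot: [[0.156, 0.986, 0.055], [0.929, -0.165, 0.33], [0.335, -0.0, -0.942]]
contact_force: [4.9, 1.8, -6.6]
finger_gap: 11.2
finger_force: 78.2
```

carry_out:
  rows:
    - {"travel": [0, 0, 0.5], "rotation": [0, 0, 0], "hand": 0.6}
    - {"travel": [0, 0, 0.5], "rotation": [0, 0, 0], "hand": 0.6}
    - {"travel": [0, 0, 0.5], "rotation": [0, 0, 0], "hand": 0.6}
    - {"travel": [0, 0, 0.5], "rotation": [0, 0, 0], "hand": 0.6}
    - {"travel": [0, 0, 0], "rotation": [0, 0, 0], "hand": 0.6}

```text
clock: 10.85
position: [486.4, -23.9, 262.6]
eef_rot: [[0.154, 0.987, 0.055], [0.93, -0.164, 0.329], [0.333, 0.001, -0.943]]
contact_force: [4.3, 0.9, -6.5]
finger_gap: 10.8
finger_force: 78.4
```

carry_out:
  rows:
    - {"travel": [0, 0, 0.4], "rotation": [0, 0, 0], "hand": 0.6}
    - {"travel": [0, 0, 0.4], "rotation": [0, 0, 0], "hand": 0.6}
    - {"travel": [0, 0, 0.4], "rotation": [0, 0, 0], "hand": 0.6}
    - {"travel": [0, 0, 0.4], "rotation": [0, 0, 0], "hand": 0.6}
    - {"travel": [0, 0, 0.4], "rotation": [0, 0, 0], "hand": 0.6}

```text
clock: 11.35
position: [486.4, -23.9, 282.0]
eef_rot: [[0.154, 0.987, 0.055], [0.93, -0.164, 0.329], [0.333, 0.0, -0.943]]
contact_force: [6.2, 0.1, -8.7]
finger_gap: 11.1
finger_force: 78.2
```

carry_out:
  rows:
    - {"travel": [0, 0, 0.4], "rotation": [0, 0, 0], "hand": 0.6}
    - {"travel": [0, 0, 0.4], "rotation": [0, 0, 0], "hand": 0.6}
    - {"travel": [0, 0, 0.4], "rotation": [0, 0, 0], "hand": 0.6}
    - {"travel": [0, 0, 0.4], "rotation": [0, 0, 0], "hand": 0.6}
    - {"travel": [0, 0, 0.4], "rotation": [0, 0, 0], "hand": 0.6}
    - {"travel": [0, 0, 0.1], "rotation": [0, 0, 0], "hand": 0.6}
    - {"travel": [0, 0, 0], "rotation": [0, 0, 0], "hand": 0.6}

```text
clock: 12.05
position: [486.4, -23.9, 303.0]
eef_rot: [[0.154, 0.987, 0.055], [0.93, -0.164, 0.329], [0.333, 0.0, -0.943]]
contact_force: [5.8, 1.1, -6.1]
finger_gap: 11.2
finger_force: 78.3
```

carry_out:
  rows:
    - {"travel": [0, 0, 0.1], "rotation": [0, 0, 0], "hand": 0.6}
    - {"travel": [0, 0, 0.1], "rotation": [0, 0, 0], "hand": 0.6}
    - {"travel": [0, 0, 0], "rotation": [0, 0, 0], "hand": 0.6}

```text
clock: 12.35
position: [486.4, -23.9, 304.9]
eef_rot: [[0.154, 0.987, 0.055], [0.93, -0.164, 0.329], [0.333, 0.0, -0.943]]
contact_force: [5.0, 0.9, -6.2]
finger_gap: 11.3
finger_force: 78.3
```

```bash
python3 - <<'E'
from workcell import robot, imaging
from h import *
a=imaging.snapshot("wrist")["img"]; b=imaging.snapshot("scene")["img"]
cv2.imwrite("pics/w4.png",np.vstack([cv2.resize(a[100:300,150:400],(750,600))[:340],cv2.resize(b[150:215,190:340],(750,325))[:260]]))
print(robot.get_obs()["contact_force"])
E
```

```text
[ 5.88905644  1.05155498 -7.13740385]
```

View pics/w4.png

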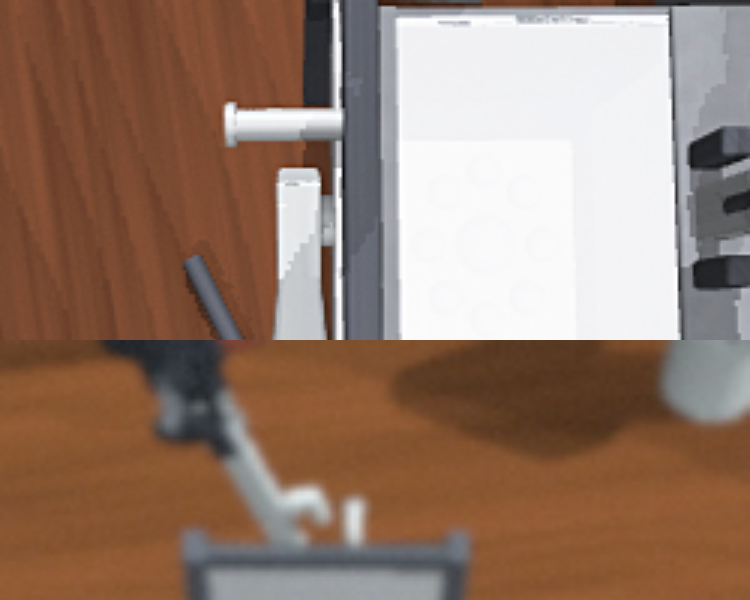

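Scene crop: the hook (300,500) stands right of the pin (355,520), clear and above it. Swinging upright now.

carry_out:
  rows:
    - {"travel": [0.074, 0.45, 0.119], "rotation": [-0.024, 0.004, 0], "hand": 0.6}
    - {"travel": [0.074, 0.45, 0.119], "rotation": [-0.024, 0.004, 0], "hand": 0.6}
    - {"travel": [0.074, 0.45, 0.119], "rotation": [-0.024, 0.004, 0], "hand": 0.6}
    - {"travel": [0.074, 0.45, 0.119], "rotation": [-0.024, 0.004, 0], "hand": 0.6}
    - {"travel": [0.074, 0.45, 0.119], "rotation": [-0.024, 0.004, 0], "hand": 0.6}
    - {"travel": [0.074, 0.45, 0.119], "rotation": [-0.024, 0.004, 0], "hand": 0.6}
    - {"travel": [0.074, 0.45, 0.119], "rotation": [-0.024, 0.004, 0], "hand": 0.6}
    - {"travel": [0, 0, 0], "rotation": [0, 0, 0], "hand": 0.6}

```text
clock: 13.25
position: [491.5, 8.3, 313.4]
eef_rot: [[0.16, 0.987, 0.028], [0.973, -0.163, 0.165], [0.168, 0.0, -0.986]]
contact_force: [4.5, -2.3, -6.1]
finger_gap: 11.0
finger_force: 78.5
```

carry_out:
  rows:
    - {"travel": [0.076, 0.463, 0.04], "rotation": [-0.024, 0.004, 0], "hand": 0.6}
    - {"travel": [0.076, 0.463, 0.04], "rotation": [-0.024, 0.004, 0], "hand": 0.6}
    - {"travel": [0.076, 0.463, 0.04], "rotation": [-0.024, 0.004, 0], "hand": 0.6}
    - {"travel": [0.076, 0.463, 0.04], "rotation": [-0.024, 0.004, 0], "hand": 0.6}

```text
clock: 13.65
position: [494.5, 26.5, 315.0]
eef_rot: [[0.163, 0.987, 0.011], [0.984, -0.164, 0.069], [0.07, -0.0, -0.998]]
contact_force: [4.5, -1.8, -8.3]
finger_gap: 10.8
finger_force: 78.4
```

carry_out:
  rows:
    - {"travel": [0.076, 0.463, 0.04], "rotation": [-0.024, 0.004, 0], "hand": 0.6}
    - {"travel": [0.076, 0.463, 0.02], "rotation": [-0.024, 0.004, 0], "hand": 0.6}
    - {"travel": [0.076, 0.43, 0], "rotation": [-0.022, 0.0035, 0], "hand": 0.6}
    - {"travel": [0, 0, 0], "rotation": [0, 0, 0], "hand": 0.6}

```text
clock: 14.05
position: [496.7, 40.5, 315.5]
eef_rot: [[0.162, 0.987, -0.0], [0.987, -0.162, 0.0], [-0.0, -0.0, -1.0]]
contact_force: [3.4, -2.1, -6.5]
finger_gap: 10.8
finger_force: 78.5
```

```bash
python3 - <<'E'
from workcell import robot, imaging
from h import *
a=imaging.snapshot("wrist")["img"]; b=imaging.snapshot("scene")["img"]
cv2.imwrite("pics/w5.png",np.vstack([cv2.resize(a[100:300,150:400],(750,600))[:340],cv2.resize(b[150:215,190:340],(750,325))[:260]]))
o=robot.get_obs();print(o["contact_force"],o["position"],o["eef_rot"][:,2])
E
```

```text
[ 3.5537283  -1.10539373 -6.49963016] [496.62787536  39.91849532 315.49524415] [-1.19730604e-04  1.29579230e-03 -9.99999153e-01]
```

View pics/w5.png

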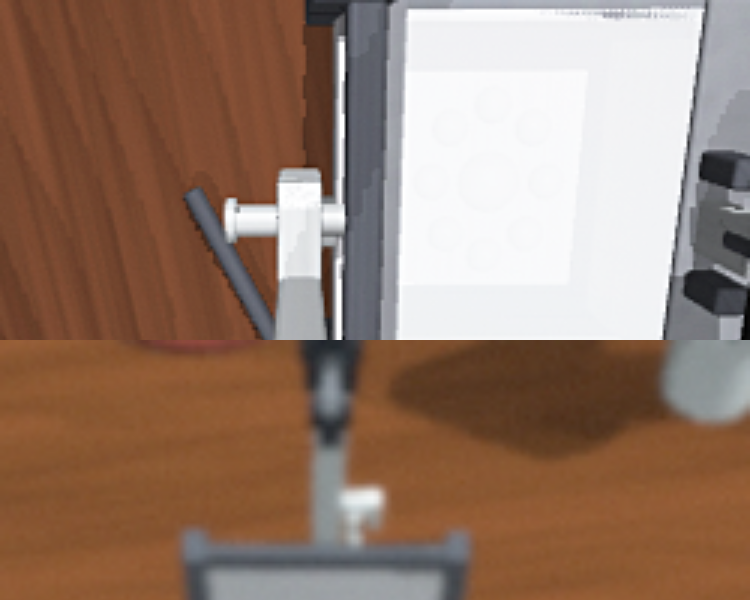

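The hook now sits over the pin (crop 360,500; pin below it between bar and lip). Lowering.

carry_out:
  rows:
    - {"travel": [0, 0, -0.3], "rotation": [0, 0, 0], "hand": 0.6}
    - {"travel": [0, 0, -0.3], "rotation": [0, 0, 0], "hand": 0.6}
    - {"travel": [0, 0, -0.3], "rotation": [0, 0, 0], "hand": 0.6}
    - {"travel": [0, 0, -0.3], "rotation": [0, 0, 0], "hand": 0.6}
    - {"travel": [0, 0, -0.3], "rotation": [0, 0, 0], "hand": 0.6}
    - {"travel": [0, 0, 0], "rotation": [0, 0, 0], "hand": 0.6}

```text
clock: 14.75
position: [496.6, 39.6, 300.0]
eef_rot: [[0.164, 0.986, -0.0], [0.986, -0.164, 0.001], [0.001, -0.001, -1.0]]
contact_force: [3.7, -1.2, -7.9]
finger_gap: 11.1
finger_force: 78.3
```

carry_out:
  rows:
    - {"travel": [0, 0, -0.15], "rotation": [0, 0, 0], "hand": 0.6}
    - {"travel": [0, 0, -0.15], "rotation": [0, 0, 0], "hand": 0.6}
    - {"travel": [0, 0, -0.15], "rotation": [0, 0, 0], "hand": 0.6}
    - {"travel": [0, 0, 0], "rotation": [0, 0, 0], "hand": 0.6}

```text
clock: 15.15
position: [496.6, 39.6, 295.8]
eef_rot: [[0.164, 0.986, -0.0], [0.986, -0.164, 0.001], [0.001, -0.0, -1.0]]
contact_force: [3.0, -0.4, -8.1]
finger_gap: 10.9
finger_force: 78.4
```

carry_out:
  rows:
    - {"travel": [0, 0, -0.1], "rotation": [0, 0, 0], "hand": 0.6}
    - {"travel": [0, 0, -0.1], "rotation": [0, 0, 0], "hand": 0.6}
    - {"travel": [0, 0, 0], "rotation": [0, 0, 0], "hand": 0.6}

```text
clock: 15.45
position: [496.7, 39.6, 294.2]
eef_rot: [[0.164, 0.986, 0.0], [0.986, -0.164, 0.001], [0.001, 0.0, -1.0]]
contact_force: [1.4, -0.3, -5.2]
finger_gap: 10.9
finger_force: 79.1
```

carry_out:
  rows:
    - {"travel": [0, 0, -0.1], "rotation": [0, 0, 0], "hand": 0.6}
    - {"travel": [0, 0, 0], "rotation": [0, 0, 0], "hand": 0.6}

```text
clock: 15.65
position: [496.7, 39.6, 294.0]
eef_rot: [[0.164, 0.986, 0.001], [0.986, -0.164, 0.001], [0.001, 0.001, -1.0]]
contact_force: [-0.4, -1.7, 4.3]
finger_gap: 11.1
finger_force: 80.3
```

It rests on the pin. Open and rise.

carry_out:
  rows:
    - {"travel": [0, 0, 0], "rotation": [0, 0, 0], "hand": 2.0}
    - {"travel": [0, 0, 0], "rotation": [0, 0, 0], "hand": 4.5}
    - {"travel": [0, 0, 0], "rotation": [0, 0, 0], "hand": 4.5}
    - {"travel": [0, 0, 0], "rotation": [0, 0, 0], "hand": 4.5}
    - {"travel": [0, 0, 1], "rotation": [0, 0, 0], "hand": 4.5}
    - {"travel": [0, 0, 2], "rotation": [0, 0, 0], "hand": 4.5}
    - {"travel": [0, 0, 3], "rotation": [0, 0, 0], "hand": 4.5}
    - {"travel": [0, 0, 3], "rotation": [0, 0, 0], "hand": 4.5}
    - {"travel": [0, 0, 0], "rotation": [0, 0, 0], "hand": 4.5}
    - {"travel": [0, 0, 0], "rotation": [0, 0, 0], "hand": 4.5}
    - {"travel": [0, 0, 0], "rotation": [0, 0, 0], "hand": 4.5}

```text
clock: 16.75
position: [496.4, 39.7, 382.5]
eef_rot: [[0.164, 0.986, -0.001], [0.986, -0.164, 0.001], [0.001, -0.001, -1.0]]
contact_force: [-0.4, 0.0, -0.2]
finger_gap: 45.1
finger_force: 0.0
```

```bash
python3 - <<'E'
from workcell import robot, imaging
from h import *
a=imaging.snapshot("wrist")["img"]; b=imaging.snapshot("scene")["img"]
cv2.imwrite("pics/w6.png",np.vstack([cv2.resize(a[100:300,150:400],(750,600))[:340],cv2.resize(b[150:215,190:340],(750,325))[:260]]))
o=robot.get_obs();print(o["contact_force"],o["position"])
E
```

```text
[-0.60804322 -0.1291216   0.16657898] [496.25736224  39.68435654 382.25643098]
```

View pics/w6.png

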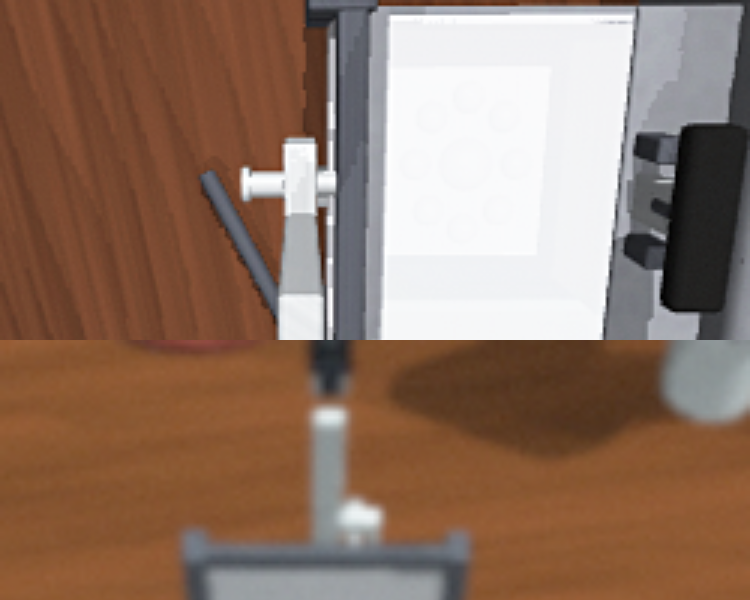

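The bar stands free with its hook seated on the pin (crop 360,520), and the gripper is clear above it.

```bash
python3 -c "
from workcell import robot
print(robot.sign_off())"
```

```text
the job is handed in; nothing more can be done
None
```

The job is handed in: the inner gate was pushed down to its firm stop and held at about 15 N for over a second (peak reading 30 N while finding the stop), and the outer door now hangs by its slot on the catch pin with the gripper clear; no verdict came back.

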